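# Hook the flap shut with the beech pole

## Robot

A 6-joint arm with a two-finger parallel gripper is mounted at the origin on the work surface. World frame = base frame: x ahead of the robot, y to its left, z up, the work surface at z = 0. Lengths are in m, angles in rad, forces in N, time in s.
With the tool pointing down it reaches from about 0.325 to 0.775 m from the base axis. Payload 9.3 kg.
Tool frame: the origin (TCP) lies where the fingers leave the gripper's body, on its centre line; the fingertips stand manip.finger_overhang ahead of it and the grasp point (between the pads) lies 54 mm ahead of it (manip.finger_overhang is the distance from the TCP to the fingertips, in m); z points along the fingers, y is the direction in which the jaws open and shut (so a half turn about z gives the same grasp; the last joint's range is limited). The gripper opens to 85 mm and grips with 20 to 120 N. Pads are 22 mm wide; open, the fingers measure 114 mm over their backs; the gripper's body (76 mm by 85 mm) begins 54 mm behind the grasp point. The pads swing forward as they close: fully open they stand 13 mm farther back than shut.
Start: joints at [-1.288, 0.259, 0.021, 1.334, 0, 1.418], TCP at [0.232, -0.499, 0.304] pointing down, gripper open.
Joint ranges: [-3.04, 3.04], [-0.91, 1.82], [-1.04, 1.36], [-1.92, 1.95], [-1.52, 1.45], [-3.14, 3.14]. Speed limits (rad/s): [2.22, 2.22, 2.79, 3.14, 3.14, 3.14].

## Interface

Orientations are given as [roll, pitch, yaw] about the fixed x, y, z axes, in that order (R = Rz(yaw) Ry(pitch) Rx(roll)).
In Python, from cell import manip, vision, workorder gives the robot as it stands.
- The arm moves only by the tool arm_command, never from a script. Its argument "increments" is one flat list of numbers, 5 for each row, row after row: the shift along the tool's x, y, z in cm, then the turn about the tool's z in degrees, then the opening, from 0 (shut) to 1 (fully open). A call has 1 to 8 rows; each row shifts and turns the pose as measured when the row begins, along the tool's axes as they then stand; what a row does not reach is not made up. A row lasts 1/8 s, in which the tool goes at most 62.5 mm and 10.7 degrees, less where a joint would pass 70% of its speed; a pose out of reach is approached as far as the arm can. A call with a gripper value outside its range is refused whole. The fingers move at their own pace and stop on an object; the grip force is fixed at half the most. Time passes only in rows, so rows that do not move let the fingers close. It gives the time, the measured TCP pose, the force and the opening at its end, in the units of the state.
- manip.read_state(): the state, without advancing time (a new reading comes with each control period).
- vision.camera(name): name is "scene" or "top"; returns a dict with "img" (420x560x3 uint8, blue, green, red), "fx", "fy", "cx", "cy" (pixels), "view" (4x4, takes a point from world to camera coordinates). Camera axes: x right, y down, z forward; pixel columns grow to the right and rows downward; lengths in m; the calibration is good to about 2 mm. A picture is of the moment at which its call begins. There is no depth.
- workorder.close_job(): hands the job in, once; it reports no verdict.
Trained networks look in the newest picture that a camera, given by its name, has taken for a name from the list of things; names that differ only in an ending like _2 or _b are one class to them, and where a whole thing is asked for, a point or a joint stands for the part that bears it (a point fixed in the world has none). Each returns a list of dicts, best first, with "p" (0 to 1); they miss things now and then, are a little off and sometimes report something else, mostly with a low value. They report only what shows in the picture. A call takes as long as a camera call. They do not tell look-alikes from the thing itself.
- vision.look_for(camera, target): "rect" ([left, top, width, height] in pixels, round what is visible of it).
- vision.outline_of(camera, target): "mask" (420x560 bool, what is visible of it) and "rect" ([left, top, width, height] in pixels, round what is visible of it).
- vision.spot_point(camera, target): "point" ([column, row] in pixels: a listed point, or the origin of a listed thing).
The state is a dict: "time": time; "q": joint angles; "qvel": joint speeds; "joint_efforts": joint torques, N m; "tool_pos": TCP position; "tcp_rot": TCP orientation; "ft_force": force on the tool from outside, world axes, zero at the start; "torque": the same for the moment, N m; "width": opening from 0.0 (shut) to 1.0 (fully open).
Only numpy, scipy, OpenCV 4.12 (cv2) and the standard library are available. Lean on these libraries where they do the work, as an engineer would, in place of code of your own. Each camera call takes 0.05 s, during which the arm holds its last target.

## Task

Take the beech pole out of its holder, put its brass tip down through the dark steel ring eye on the organiser's open blue flap, and with the pole in the eye swing the flap fully shut. Leave the pole hanging upright by its collar in the eye, let go of it, and leave the screwdriver where it stands.

Things in the scene. Friction and masses are not known exactly. Their poses are not given: they have to be found in the camera images.
- pole_handle (a point): Beech pole, upright in a grey tube (fixed, 44 mm wide, 120 high) right or left of the organiser; 0.12 kg, round. Top down: handle 20 mm across, 70 long; collar 52 across, 8 thick, resting on the tube's rim; shaft 12 across, 100 long, brass tip. Point: handle centre; collar top 35 mm, collar underside 43 mm, tip 143 mm below. z: up along the pole
- eye (a point): Dark steel ring eye at the top of the flap's free edge. Point: ring centre, 140 mm up. The ring lies level, 35 mm inside, of 8 mm bar; the shaft passes down through it, the collar rests on it (handle centre then 47 mm above). Axes turn with the flap: z up, +y to the hinge, +x from outer to inner face; the upright hinge axis is 30 mm along +x, 150 mm along +y
- flap (a joint): Translucent blue flap (172 wide, 5 thick, top 122 mm up) on the front of a fixed blue three-tier organiser (150 x 180, 126 high). Angle about its upright hinge in rad: 0 fully shut on a stop, grows as it opens (clockwise from above) to 1.5; closing is anticlockwise. Starts 0.8 to 1.25; 0.12 N m of friction keeps it where it is left
- screwdriver: Bystander: screwdriver with a green handle 30 mm across with black silicone rings, upright in a grey tube like the pole's, its top 216 mm up. Point: the blade's tip, 30 mm up; z: up along it. A white mug of steel hinge plates and a chrome socket also stand about
Things that resemble listed ones, but are neither listed nor needed, are in the scene too. Of the things that look like the part that bears pole_handle, the middle-sized one is meant.

How it is judged:
By the outcome, as a careful person would: the job done as asked, in the order asked, and still so for the second after the job is handed in, with the robot touching nothing.
It also fails if it takes over 51 s, if anything falls off the work surface, if the arm or the gripper's body presses on something with over 40 N, if the wrist force passes 120 N, or if a joint passes its speed limit or range.

## Working session

There is one attempt and no reset: what is moved stays moved. The work goes in short steps, Python scripts to look and compute and a tool call to move; the robot and the scene stay as the last step left them, time stands still between calls to the robot, and variables do not carry over. Pictures are saved under pics/ and viewed, and the job is handed in when it is done.

Besides the shell and the picture viewer there is one more tool, called after ">>>" by a JSON object that holds its "op" and its "data". arm_command: Moves the arm, as the interface text tells. Its arguments: {"type":"object","properties":{"increments":{"type":"array"}},"required":["increments"]}

```bash
ls; mkdir -p pics
python3 - <<'E'
from cell import manip, vision, workorder
import cv2
s=manip.read_state();print(s, manip.finger_overhang)
for c in("scene","top"):
    d=vision.camera(c);cv2.imwrite(f"pics/{c}0.png",d["img"]);print(c,d["fx"],d["fy"],d["cx"],d["cy"],d["view"].round(4).tolist())
    for t in("pole_handle","eye","flap","screwdriver"):
        print(t,[(r["p"],r["rect"]) for r in vision.look_for(c,t)],[(r["p"],r["point"]) for r in vision.spot_point(c,t)] if t!="flap" else "")
E
```

```text
pics
{'time': 0.0, 'q': array([-1.28757791e+00,  2.59174376e-01,  2.07692562e-02,  1.33370725e+00,
        5.20476349e-05,  1.41822185e+00]), 'qvel': array([ 0.00063347, -0.00090341,  0.00037042,  0.00251303,  0.00065771,
       -0.00025675]), 'joint_efforts': array([ 7.59878134e-06, -5.55639803e+01,  3.44528890e+01,  1.36833967e-02,
       -9.27007181e-05,  8.98609017e-06]), 'tool_pos': array([ 0.23213778, -0.4984056 ,  0.30327874]), 'tcp_rot': array([-3.14029981e+00, -2.51459618e-04,  4.35792702e-01]), 'ft_force': array([-0.15569533, -0.52449239, -0.41998122]), 'torque': array([ 0.0207979 , -0.01337861,  0.02777093]), 'width': 1.0000583300611394} 0.0726
scene 415.88325833015836 415.88325833015836 286.7889000427864 216.6288241037118 [[0.8945, 0.4467, -0.0173, -0.4524], [0.359, -0.7408, -0.5678, -0.0932], [-0.2664, 0.5017, -0.823, 1.2983], [0.0, 0.0, 0.0, 1.0]]
pole_handle [(0.82, [181.1, 351.5, 18.6, 20.3]), (0.7, [209.1, 298.9, 19.7, 29.3]), (0.56, [154.7, 278.7, 33.9, 48.9])] [(0.77, [190.6, 356.6]), (0.67, [165.9, 292.7]), (0.63, [216.3, 309.0])]
eye [(0.74, [288.3, 157.7, 66.1, 55.8])] [(0.81, [300.8, 164.7])]
flap [(0.76, [292.9, 169.1, 61.0, 41.6])] 
screwdriver [(0.83, [323.7, 101.3, 14.2, 37.7])] []
top 495.699079802117 495.699079802117 285.7568290076561 214.99359043421458 [[0.0046, -0.9999, -0.0136, 0.0038], [-0.995, -0.0033, -0.0994, 0.5439], [0.0994, 0.014, -0.995, 1.4105], [0.0, 0.0, 0.0, 1.0]]
pole_handle [(0.98, [392.6, 259.5, 26.6, 25.5]), (0.66, [421.4, 236.4, 14.6, 11.0]), (0.62, [385.3, 223.6, 20.6, 20.7])] [(0.85, [410.4, 271.6]), (0.75, [397.0, 232.8]), (0.44, [434.2, 242.7])]
eye [(0.91, [208.8, 183.6, 27.4, 62.7])] [(0.65, [214.9, 237.3])]
flap [(0.61, [206.7, 183.7, 31.3, 59.2])] 
screwdriver [(0.77, [140.4, 226.5, 21.7, 16.3])] [(0.51, [162.8, 237.1])]
```

Run:
```python
import cv2
for c,crops in(("scene",[(140,260,110,120),(270,130,120,110)]),("top",[(360,200,110,100),(120,150,180,120)])):
    im=cv2.imread(f"pics/{c}0.png")
    for i,(x,y,w,h) in enumerate(crops):
        k=min(800/w,600/h); cv2.imwrite(f"pics/{c}0_c{i}.png",cv2.resize(im[y:y+h,x:x+w],None,fx=k,fy=k,interpolation=cv2.INTER_CUBIC)); print(k)
```

```text
5.0
5.454545454545454
6.0
4.444444444444445
```

View pics/scene0.png

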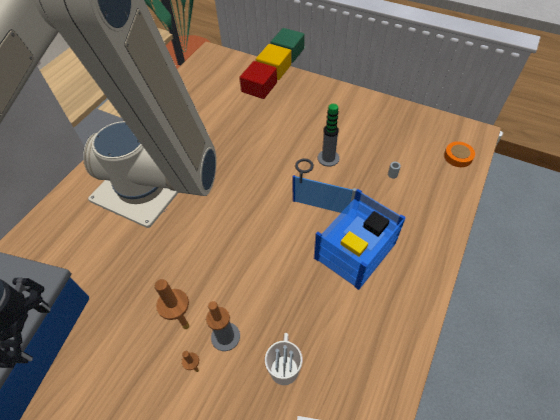

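View pics/top0.png

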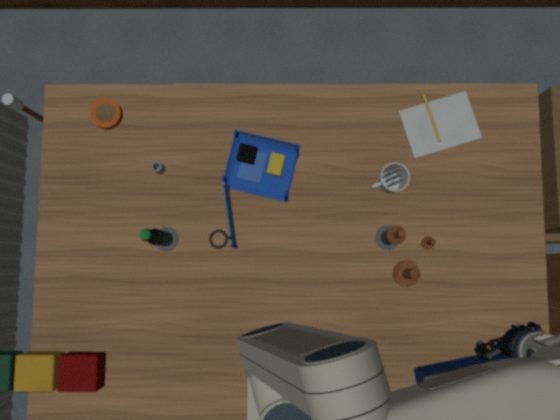

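View pics/scene0_c0.png

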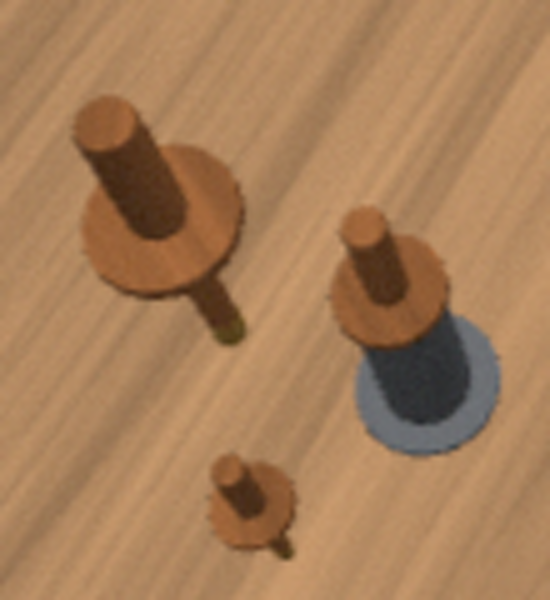

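View pics/top0_c0.png

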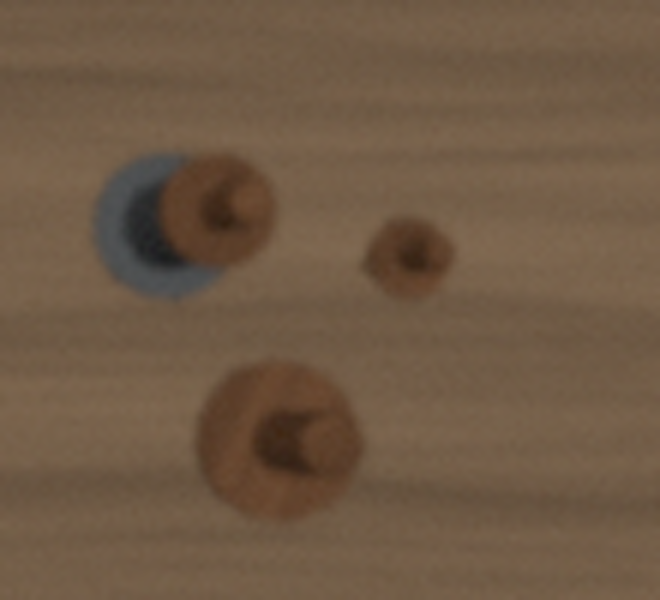

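View pics/top0_c1.png

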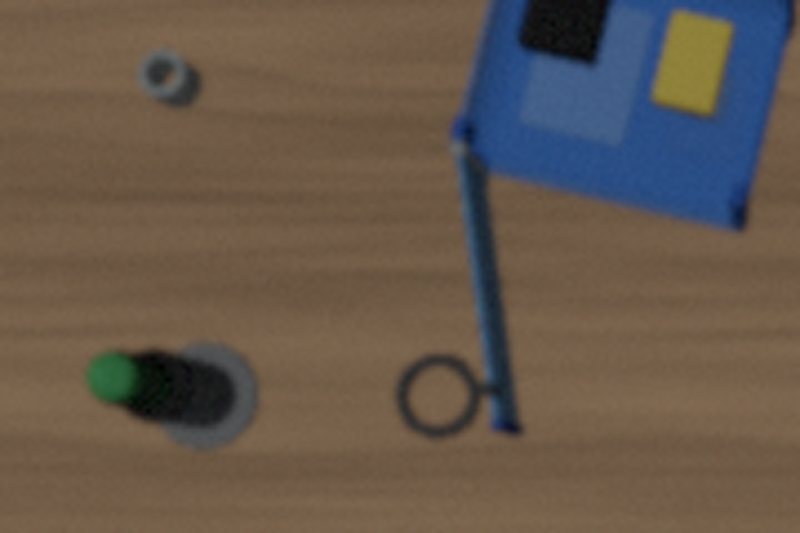

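View pics/scene0_c1.png

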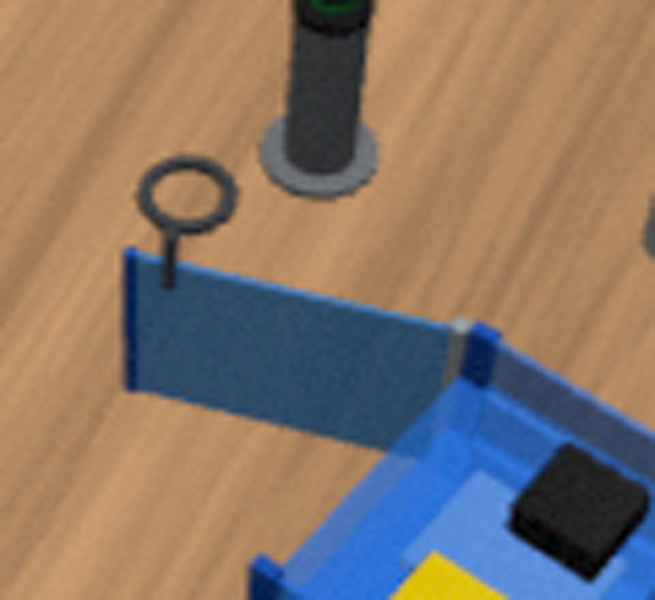

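```bash
cat > h.py <<'E'
import numpy as np
from cell import manip, vision, workorder
cams={c:vision.camera(c) for c in("scene","top")}
def ray(c,p):
    d=cams[c];V=np.array(d["view"]);R=V[:3,:3];o=-R.T@V[:3,3]
    v=R.T@np.array([(p[0]-d["cx"])/d["fx"],(p[1]-d["cy"])/d["fy"],1.]);return o,v
def atz(c,p,z):
    o,v=ray(c,p);return o+v*(z-o[2])/v[2]
def tri(a,b):
    A=[];B=[]
    M=np.zeros((3,3));r=np.zeros(3)
    for c,p in(("scene",a),("top",b)):
        o,v=ray(c,p);v=v/np.linalg.norm(v);P=np.eye(3)-np.outer(v,v);M+=P;r+=P@o
    return np.linalg.solve(M,r)
def proj(c,X):
    d=cams[c];q=np.array(d["view"])@np.append(X,1);return np.array([d["fx"]*q[0]/q[2]+d["cx"],d["fy"]*q[1]/q[2]+d["cy"]])
E
python3 - <<'E'
from h import *
np.set_printoptions(precision=4,suppress=True)
print("collar top z.128", atz("top",(396.2,235.2),.128),atz("scene",(140+389/5,260+290/5),.126))
print("handle top .198", atz("top",(401.8,233.6),.198),atz("scene",(140+365/5,260+228/5),.198))
print("net centre .163",atz("top",(397,232.8),.163),atz("scene",(216.3,309),.163))
print("tube base",atz("top",(360+167/6,200+225/6),.0),atz("scene",(140+428/5,260+383/5),.0))
print("eye",atz("top",(218.6,239.1),.14),atz("scene",(304.3,165.9),.14),tri((304.3,165.9),(218.6,239.1)))
print("hinge",atz("top",(224.2,182.6),.122),atz("scene",(270+462/5.4545,130+322/5.4545),.122))
print("free edge",atz("top",(120+510/4.444,150+428/4.444),.122),atz("scene",(270+132/5.4545,130+252/5.4545),.122))
print("org corner r",atz("top",(120+740/4.444,150+222/4.444),.126))
print("screw base",atz("top",(120+205/4.444,150+395/4.444),0),"top",atz("top",(120+112/4.444,150+377/4.444),.216))
print("big htop",tri((140+107/5,260+122/5),(360+332/6,200+443/6)),"small",tri((140+230/5,260+470/5),(360+430/6,200+253/6)))
print(manip.read_state()["time"])
E
```

```text
collar top z.128 [ 0.4804 -0.2914  0.128 ] [ 0.4829 -0.291   0.126 ]
handle top .198 [ 0.4803 -0.291   0.198 ] [ 0.4844 -0.2912  0.198 ]
net centre .163 [ 0.4846 -0.2863  0.163 ] [ 0.482  -0.2848  0.163 ]
tube base [ 0.4812 -0.2935  0.    ] [ 0.4825 -0.2907  0.    ]
eye [0.4675 0.1829 0.14  ] [0.4705 0.1843 0.14  ] [0.4689 0.1839 0.1392]
hinge [0.6227 0.1731 0.122 ] [0.622  0.1828 0.122 ]
free edge [0.4491 0.1416 0.122 ] [0.4549 0.1525 0.122 ]
org corner r [0.5749 0.0027 0.126 ]
screw base [0.4746 0.359  0.    ] top [0.4736 0.3568 0.216 ]
big htop [ 0.3808 -0.3116  0.2411] small [ 0.4626 -0.3873  0.121 ]
0.9
```

>>> {"op": "arm_command", "data": {"increments": [0,0,-4,8,1,0,0,-1,8,1,0,0,0,8,1,0,0,0,1,1,4,-4,0,0,1,5,-4,0,0,1,5,-4,0,0,1,0,0,0,0,1]}}

```text
time: 1.9
tool_pos: [0.3749, -0.3787, 0.3539]
tcp_rot: [-3.14, 0.001, -0.004]
ft_force: [0.2, -0.7, -0.6]
width: 1.001
```

>>> {"op": "arm_command", "data": {"increments": [5,-4,0,0,1,5,-4,0,0,1,0.7,-0.8,0,0,1,0,0,0,0,1]}}

```text
time: 2.4
tool_pos: [0.4795, -0.2942, 0.3528]
tcp_rot: [-3.14, 0.002, 0.003]
ft_force: [0.1, -0.1, -0.1]
width: 0.999
```

Run:
```python
from h import *
import cv2
print(manip.read_state()["tool_pos"])
for c in cams: cv2.imwrite(f"pics/{c}1.png",cams[c]["img"])
a=cams["scene"]["img"][230:400,120:330];b=cams["top"]["img"][180:320,330:480]
cv2.imwrite("pics/m1.png",np.hstack([cv2.resize(a,(400,400*170//210)),cv2.resize(b,(347,323))]))
```

```text
[ 0.47886781 -0.29495313  0.35290203]
```

View pics/m1.png

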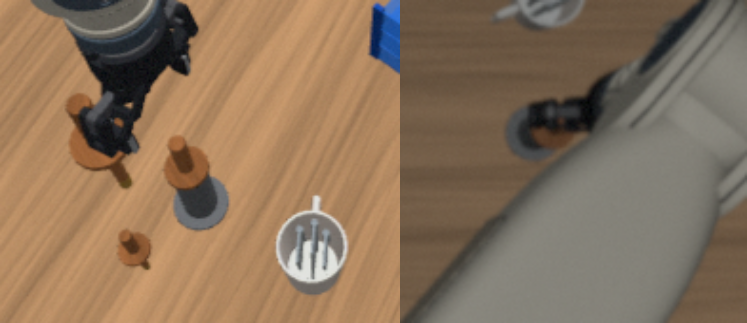

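The mid-sized pole stands in its tube, clear below the open gripper (left crop, around (185,165)). Nothing has moved.

>>> {"op": "arm_command", "data": {"increments": [0.3,-0.4,4,0,1,0,0,4,0,1,0,0,3.5,0,1,0,0,1.5,0,1,0,0,0,0,1]}}

```text
time: 3.12
tool_pos: [0.4761, -0.2977, 0.2204]
tcp_rot: [3.14, 0.001, -0.008]
ft_force: [-0.3, -0.1, -0.3]
width: 1.003
```

Run:
```python
from h import *
import cv2
print(manip.read_state()["tool_pos"],manip.read_state()["ft_force"])
a=cams["scene"]["img"][230:380,130:330]
cv2.imwrite("pics/m2.png",cv2.resize(a,(800,600)))
```

```text
[ 0.47685469 -0.29773662  0.22175766] [-0.29392093  0.37832206  0.27364217]
```

View pics/m2.png

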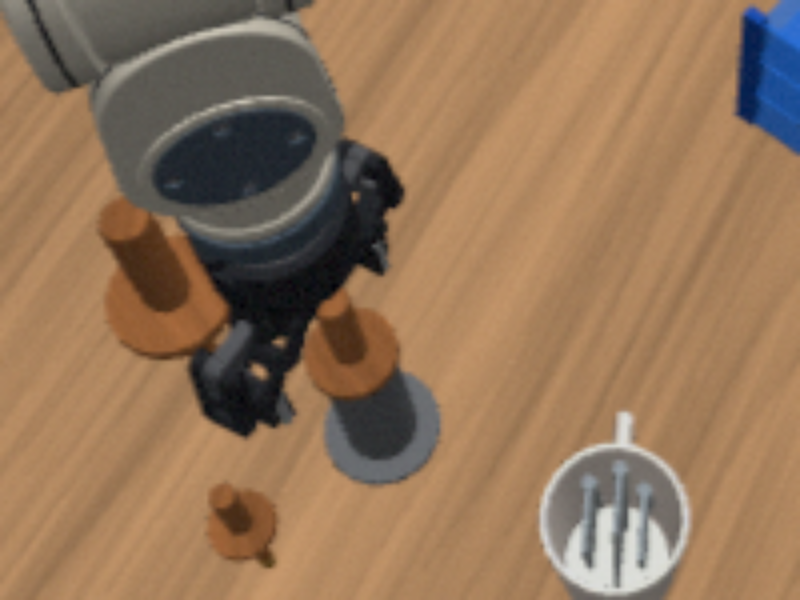

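>>> {"op": "arm_command", "data": {"increments": [0.6,-0.6,0.1,0,1,0,0,0,0,1]}}

```text
time: 3.48
tool_pos: [0.4834, -0.2923, 0.2225]
tcp_rot: [3.137, -0.003, -0.009]
ft_force: [0.1, 0.0, -0.2]
width: 1.002
```

Run:
```python
from h import *
import cv2
for i in range(3):
  vision.camera("top");print(manip.read_state()["tool_pos"],manip.read_state()["ft_force"])
a=cams["scene"]["img"][270:345,170:270]
cv2.imwrite("pics/m3.png",cv2.resize(a,(800,600),interpolation=cv2.INTER_CUBIC))
```

```text
[ 0.48312259 -0.29241274  0.22227326] [ 0.65782238  0.53812527 -0.51704716]
[ 0.48305732 -0.29239724  0.22212364] [ 0.78278989 -0.11274592 -0.14767013]
[ 0.48299433 -0.29242493  0.22202273] [-0.0538625   0.24774305  0.3912705 ]
```

View pics/m3.png

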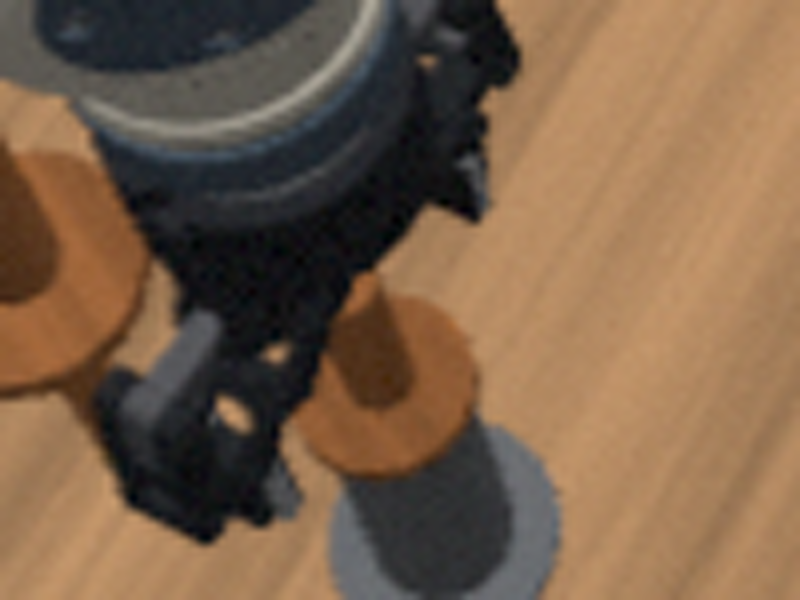

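>>> {"op": "arm_command", "data": {"increments": [0,0,0.2,0,0.6,0,0,0,0,0.3,0,0,0,0,0,0,0,0,0,0,0,0,0,0,0,0,0,0,0,0]}}

```text
time: 4.47
tool_pos: [0.4829, -0.2923, 0.2198]
tcp_rot: [3.138, -0.002, -0.009]
ft_force: [-0.1, -0.6, -0.8]
width: 0.215
```

>>> {"op": "arm_command", "data": {"increments": [0,0,0,0,0,0,0,0,0,0]}}

```text
time: 4.72
tool_pos: [0.4829, -0.2923, 0.2198]
tcp_rot: [3.138, -0.002, -0.009]
ft_force: [-0.4, 0.7, 0.1]
width: 0.22
```

>>> {"op": "arm_command", "data": {"increments": [0,0,-1,0,0,0,0,-2.5,0,0,0,0,-3.5,0,0,0,0,-3.5,0,0,0,0,-3,0,0,0,0,-1.5,0,0,0,0,0,0,0]}}

```text
time: 5.6
tool_pos: [0.482, -0.2915, 0.3774]
tcp_rot: [3.137, -0.002, -0.009]
ft_force: [-1.0, -0.2, -2.6]
width: 0.219
```

Run:
```python
from h import *
import cv2
print(manip.read_state()["tool_pos"],manip.read_state()["ft_force"])
a=cams["scene"]["img"][210:360,130:330]
cv2.imwrite("pics/m4.png",cv2.resize(a,(800,600),interpolation=cv2.INTER_CUBIC))
```

```text
[ 0.48174289 -0.29135405  0.3758573 ] [-0.51411536 -0.16686607 -2.01509116]
```

View pics/m4.png

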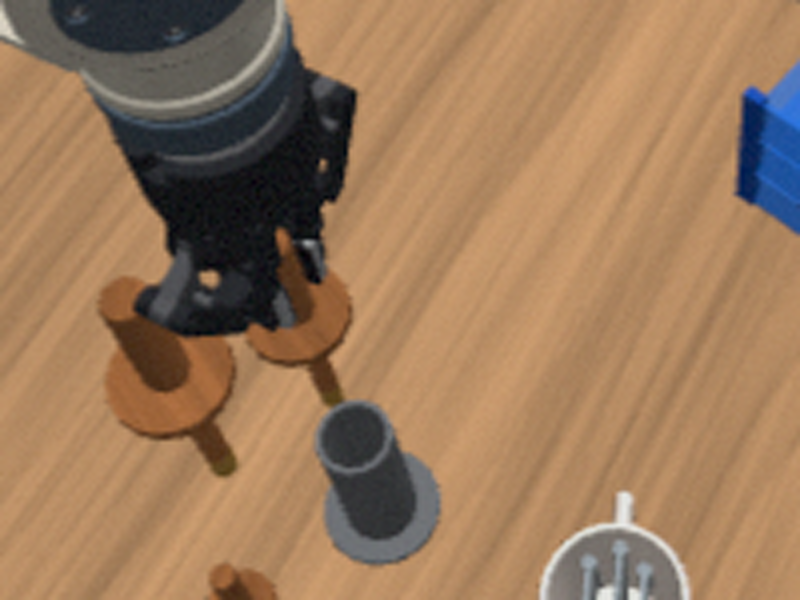

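Pole held, shaft and brass tip (crop (333,400)) clear of the tube rim.

>>> {"op": "arm_command", "data": {"increments": [0,-2,0,0,0,0,-4,0,0,0,0,-5,0,0,0,0,-5,0,0,0,0,-5,0,0,0,0,-5,0,0,0,0,-5,0,0,0,0,-5,0,0,0]}}

```text
time: 6.7
tool_pos: [0.4808, 0.0811, 0.3693]
tcp_rot: [-3.137, 0.01, -0.008]
ft_force: [1.0, 0.3, -1.3]
width: 0.218
```

>>> {"op": "arm_command", "data": {"increments": [0,-4,0,0,0,0,-3,0,0,0,0,-1,0,0,0,0,0,0,0,0]}}

```text
time: 7.2
tool_pos: [0.4795, 0.1198, 0.3693]
tcp_rot: [-3.101, 0.013, 0.056]
ft_force: [-0.3, -0.1, -1.4]
width: 0.221
```

Run:
```python
from h import *
import cv2
p=manip.read_state()["tool_pos"];print(p)
for dz in(-.1998,-.09): print({c:proj(c,p+[0,0,dz]).round(1) for c in cams})
print({c:proj(c,[.469,.184,.14]).round(1) for c in cams})
a=cams["scene"]["img"][60:240,200:440]
cv2.imwrite("pics/m5.png",cv2.resize(a,(800,600),interpolation=cv2.INTER_CUBIC));cv2.imwrite("pics/t5.png",cams["top"]["img"])
```

```text
[0.47957282 0.11950279 0.36933032]
{'scene': array([297.1, 176.3]), 'top': array([241.3, 234. ])}
{'scene': array([297.2, 146.7]), 'top': array([236.6, 231.1])}
{'scene': array([303.7, 165.8]), 'top': array([218.2, 238.5])}
```

View pics/m5.png

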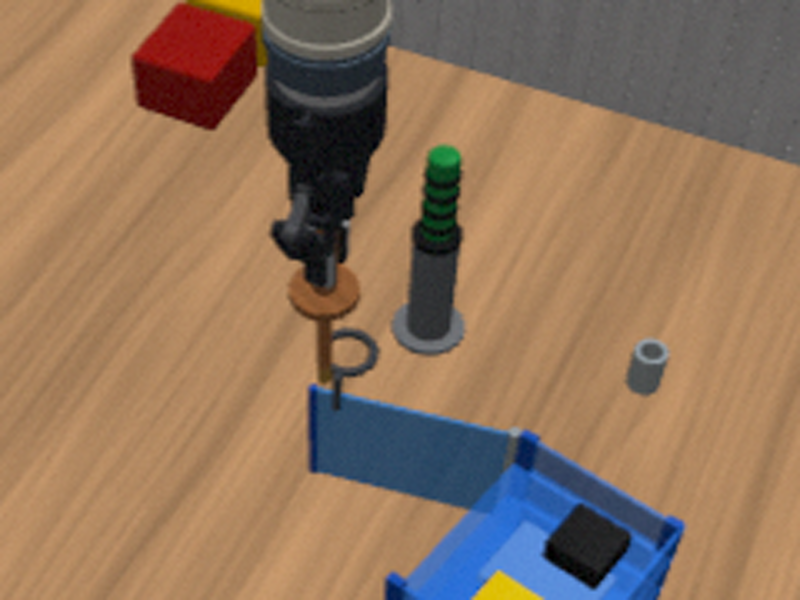

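View pics/t5.png

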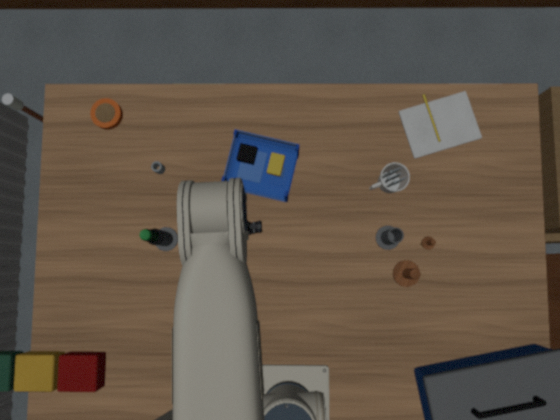

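Run:
```python
from h import *
s=manip.read_state();print(s["q"].round(3),s["qvel"].round(3),s["tool_pos"],s["tcp_rot"],s["ft_force"],s["joint_efforts"].round(1))
```

```text
[0.056 0.155 0.051 1.479 0.04  3.141] [ 0.003  0.002  0.002  0.     0.002 -0.   ] [0.47960384 0.11956346 0.36936903] [-3.1013743   0.01260844  0.056211  ] [ 0.28362539  0.64474652 -1.59834022] [  0.1 -48.3  35.4   0.1   0.2   0. ]
```

Joint 6 sits at its upper limit (3.141), and that tilted the tool 2.3°. I'll turn the gripper the other way, which frees the joint.

>>> {"op": "arm_command", "data": {"increments": [0,0,0,-10,0,0,0,0,-10,0,0,0,0,-10,0,0,0,0,-10,0,0,0,0,-10,0,0,0,0,-10,0,0,0,0,-10,0,0,0,0,-10,0]}}

```text
time: 8.4
tool_pos: [0.4805, 0.1151, 0.3695]
tcp_rot: [-3.124, -0.037, 1.487]
ft_force: [-0.7, -0.6, -1.3]
width: 0.218
```

>>> {"op": "arm_command", "data": {"increments": [0,0,0,-6,0,0,0,0,0,0]}}

```text
time: 8.65
tool_pos: [0.4807, 0.1141, 0.3695]
tcp_rot: [-3.128, -0.039, 1.594]
ft_force: [-0.1, 0.0, -1.1]
width: 0.22
```

```bash
cat > st.py <<'E'
from h import *
from scipy.spatial.transform import Rotation as Ro
s=manip.read_state();p=s["tool_pos"];R=Ro.from_euler("xyz",s["tcp_rot"]).as_matrix()
print("t",s["time"],"q",s["q"].round(3),"p",p.round(4),"w",round(s["width"],3),"F",s["ft_force"].round(1));print("R",R.round(3).tolist())
for n,d in(("collar",.0568+.043),("tip",.1998)):
    X=p+R[:,2]*d;print(n,X.round(4),{c:proj(c,X).round(1).tolist() for c in cams})
E
python3 st.py
```

```text
t 8.75 q [0.045 0.155 0.051 1.479 0.039 1.594] p [0.4807 0.1142 0.3695] w 0.221 F [ 0.6  0.1 -1.7]
R [[-0.021, 1.0, -0.014], [0.999, 0.022, 0.038], [0.039, -0.013, -0.999]]
collar [0.4793 0.118  0.2698] {'scene': [296.9, 149.9], 'top': [237.6, 231.5]}
tip [0.4779 0.1218 0.1699] {'scene': [296.9, 175.4], 'top': [240.4, 234.6]}
```

>>> {"op": "arm_command", "data": {"increments": [3,-0.4,0,0,0,3,-0.4,0,0,0,0.1,0,0,0,0,0,0,0,0,0]}}

```text
time: 9.25
tool_pos: [0.4717, 0.1754, 0.3718]
tcp_rot: [-3.128, -0.038, 1.582]
ft_force: [0.0, 0.4, -1.3]
width: 0.222
```

```bash
python3 st.py;python3 - <<'E'
from h import *
import cv2
a=cams["scene"]["img"][100:220,240:400]
cv2.imwrite("pics/m6.png",cv2.resize(a,(800,600),interpolation=cv2.INTER_CUBIC))
b=cams["top"]["img"][170:290,140:300]
cv2.imwrite("pics/t6.png",cv2.resize(b,(640,480),interpolation=cv2.INTER_CUBIC))
E
```

```text
t 9.35 q [0.171 0.168 0.073 1.483 0.04  1.73 ] p [0.4718 0.175  0.3718] w 0.218 F [ 0.2 -0.6 -2.4]
R [[-0.011, 1.0, -0.014], [0.999, 0.012, 0.038], [0.038, -0.014, -0.999]]
collar [0.4704 0.1788 0.2721] {'scene': [304.2, 132.0], 'top': [212.1, 235.1]}
tip [0.469  0.1826 0.1722] {'scene': [303.7, 158.2], 'top': [216.9, 237.9]}
```

View pics/m6.png

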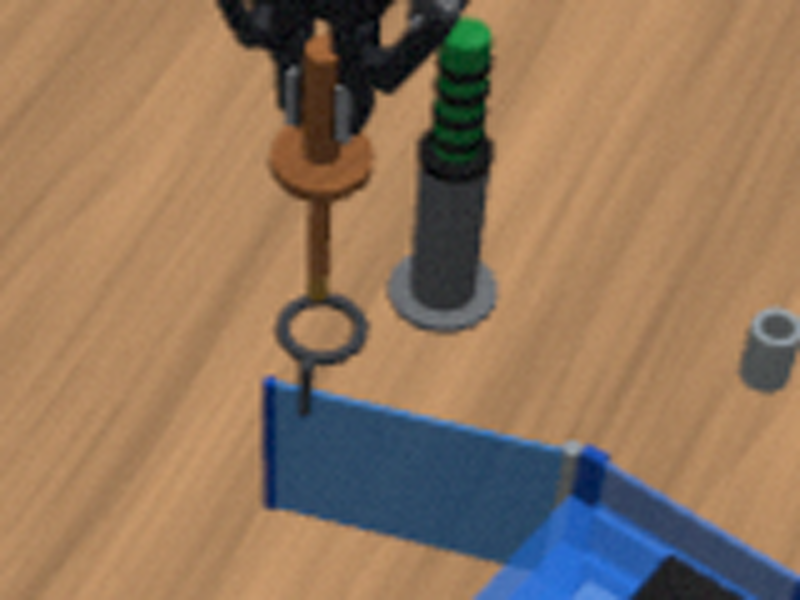

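View pics/t6.png

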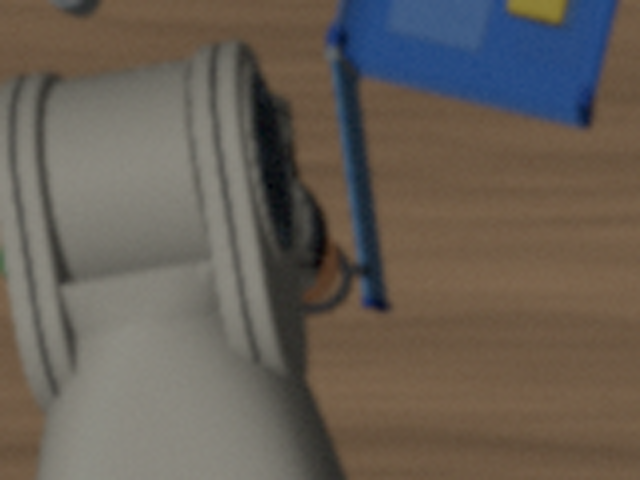

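>>> {"op": "arm_command", "data": {"increments": [0,0,2,0,0,0,0,2,0,0,0,0,2,0,0,0,0,0,0,0]}}

```text
time: 9.95
tool_pos: [0.4716, 0.1752, 0.3107]
tcp_rot: [-3.129, -0.038, 1.578]
ft_force: [-0.0, -0.3, -1.2]
width: 0.217
```

```bash
python3 st.py;python3 - <<'E'
from h import *
import cv2
a=cams["scene"]["img"][100:220,240:400]
cv2.imwrite("pics/m7.png",cv2.resize(a,(800,600),interpolation=cv2.INTER_CUBIC))
E
```

```text
t 10.05 q [ 0.171  0.176 -0.066  1.332  0.04   1.734] p [0.4722 0.1754 0.3124] w 0.218 F [ 0.2  0.2 -0.6]
R [[-0.007, 1.0, -0.01], [0.999, 0.008, 0.038], [0.038, -0.01, -0.999]]
collar [0.4712 0.1792 0.2126] {'scene': [304.2, 148.8], 'top': [215.8, 236.1]}
tip [0.4702 0.183  0.1127] {'scene': [303.8, 172.6], 'top': [220.1, 238.6]}
```

View pics/m7.png

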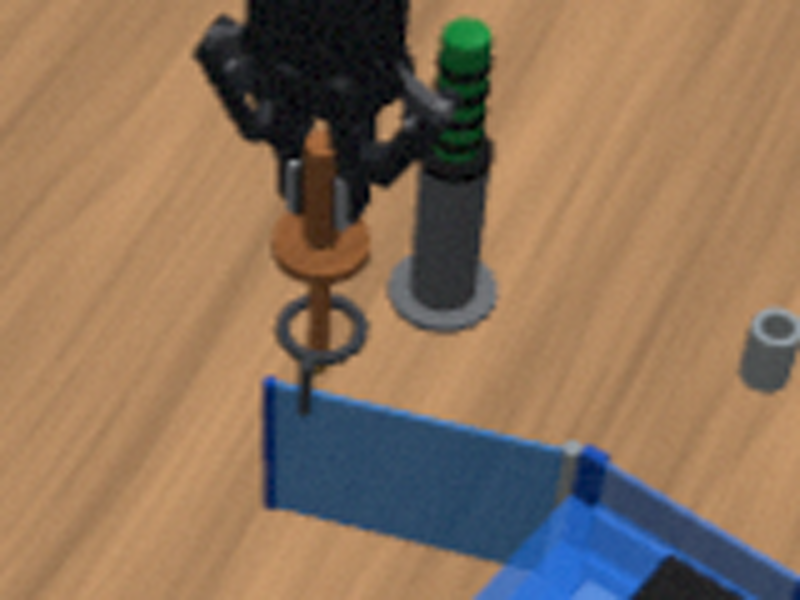

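The shaft now runs down through the ring: the back rim passes behind it, and the tip is near (320,370), below the front rim. Continue.

>>> {"op": "arm_command", "data": {"increments": [0,0,2,0,0,0,0,2,0,0,0,0,1,0,0,0,0,0,0,0]}}

```text
time: 10.65
tool_pos: [0.4734, 0.1776, 0.2649]
tcp_rot: [-3.139, -0.04, 1.578]
ft_force: [-0.2, 1.0, -1.9]
width: 0.22
```

```bash
python3 st.py;python3 - <<'E'
from h import *
import cv2
a=cams["scene"]["img"][100:220,240:400]
cv2.imwrite("pics/m8.png",cv2.resize(a,(800,600),interpolation=cv2.INTER_CUBIC))
# arc plan: hinge estimate variants
e=np.array([.469,.184])
for h in ([.622,.174],[.622,.178],[.6222,.182]):
    h=np.array(h);r=np.linalg.norm(e-h)
    front=np.arctan2(*( (h-[.575,.003])[::-1]));print(r,front)
E
```

```text
t 10.75 q [ 0.175  0.193 -0.165  1.208  0.04   1.738] p [0.4737 0.1776 0.2655] w 0.219 F [ 0.1 -0.  -0.8]
R [[-0.008, 1.0, -0.002], [0.999, 0.008, 0.04], [0.04, -0.002, -0.999]]
collar [0.4735 0.1816 0.1658] {'scene': [305.0, 160.6], 'top': [217.7, 236.3]}
tip [0.4733 0.1856 0.0659] {'scene': [304.9, 182.9], 'top': [221.6, 238.4]}
0.15332644912082197 1.3025660408575694
0.15311760186209816 1.3084164751348668
0.1532130542741055 1.312977698474059
```

View pics/m8.png

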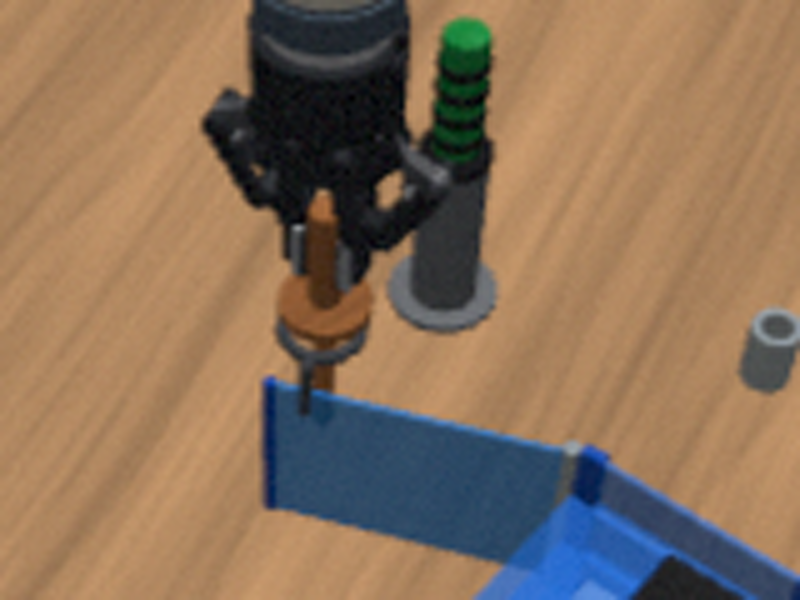

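>>> {"op": "arm_command", "data": {"increments": [-2.2,0,0,0,0,-2.1,0,0,0,0,-1.6,0.4,0,0,0,-1.6,0.6,0,0,0,0,0,0,0,0]}}

```text
time: 11.48
tool_pos: [0.4862, 0.101, 0.2646]
tcp_rot: [3.139, -0.042, 1.58]
ft_force: [-0.5, -0.1, -2.1]
width: 0.223
```

```bash
python3 st.py;python3 - <<'E'
from h import *
import cv2
a=cams["scene"]["img"][110:260,250:450]
cv2.imwrite("pics/m9.png",cv2.resize(a,(800,600),interpolation=cv2.INTER_CUBIC))
E
```

```text
t 11.575 q [ 0.018  0.179 -0.186  1.203  0.042  1.579] p [0.4857 0.1019 0.2646] w 0.221 F [-0.7  0.8 -2. ]
R [[-0.01, 1.0, 0.002], [0.999, 0.01, 0.042], [0.042, 0.003, -0.999]]
collar [0.4859 0.1061 0.1649] {'scene': [297.0, 181.8], 'top': [246.6, 231.7]}
tip [0.4861 0.1103 0.065 ] {'scene': [297.7, 203.4], 'top': [248.4, 233.9]}
```

View pics/m9.png

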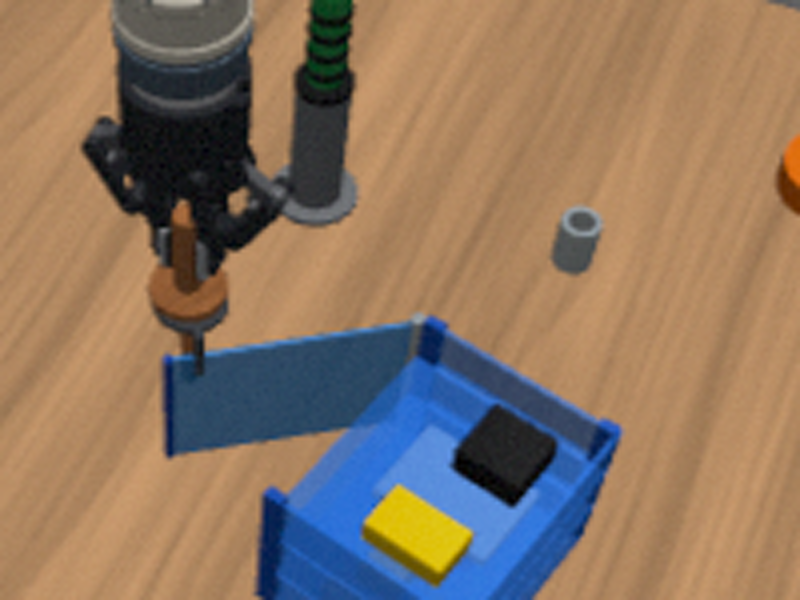

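The flap is swinging with the pole in the ring. Keep going.

>>> {"op": "arm_command", "data": {"increments": [-1.4,0.9,0,0,0,-1.4,1.0,0,0,0,-1.3,1.4,0,0,0,-1.1,1.4,0,0,0,0,0,0,0,0]}}

```text
time: 12.3
tool_pos: [0.5367, 0.0478, 0.2621]
tcp_rot: [3.139, -0.043, 1.582]
ft_force: [-0.1, 0.6, -1.9]
width: 0.219
```

```bash
python3 st.py;python3 - <<'E'
from h import *
import cv2
a=cams["scene"]["img"][110:260,250:450]
cv2.imwrite("pics/m10.png",cv2.resize(a,(800,600),interpolation=cv2.INTER_CUBIC))
E
```

```text
t 12.4 q [-0.083  0.252 -0.095  1.226  0.043  1.475] p [0.5356 0.0487 0.2622] w 0.218 F [-0.4 -0.5 -1.9]
R [[-0.013, 1.0, 0.001], [0.999, 0.012, 0.043], [0.043, 0.002, -0.999]]
collar [0.5357 0.053  0.1625] {'scene': [305.7, 203.8], 'top': [267.1, 212.9]}
tip [0.5358 0.0573 0.0626] {'scene': [305.7, 224.4], 'top': [267.4, 216.5]}
```

View pics/m10.png

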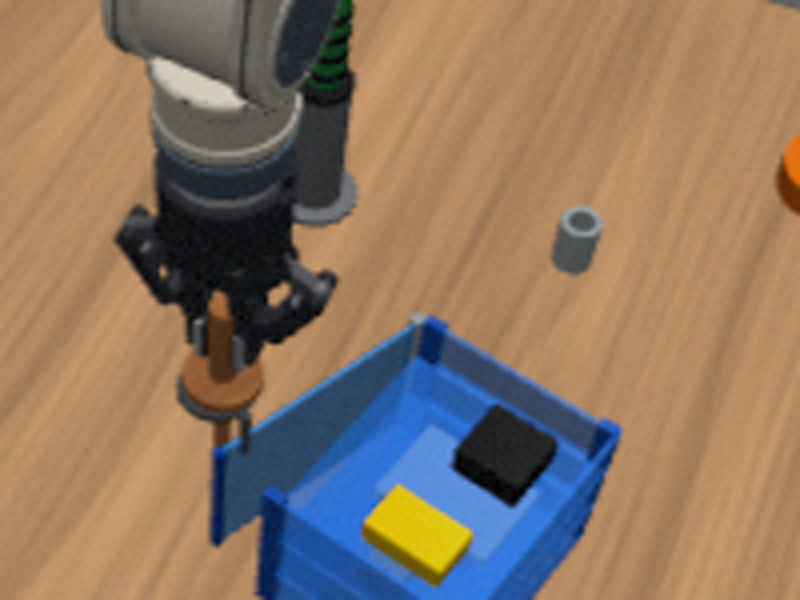

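>>> {"op": "arm_command", "data": {"increments": [-0.6,0.9,0,0,0,-0.5,0.9,0,0,0,-0.4,0.7,0,0,0,0,0,0,0,0]}}

```text
time: 13.0
tool_pos: [0.5617, 0.0345, 0.2622]
tcp_rot: [3.139, -0.043, 1.586]
ft_force: [-0.3, -0.5, -2.3]
width: 0.219
```

```bash
python3 st.py;python3 - <<'E'
from h import *
import cv2
a=cams["scene"]["img"][140:290,250:450]
cv2.imwrite("pics/m11.png",cv2.resize(a,(800,600),interpolation=cv2.INTER_CUBIC))
E
```

```text
t 13.1 q [-0.105  0.293 -0.037  1.243  0.043  1.451] p [0.5611 0.0347 0.2623] w 0.222 F [-0.1  0.5 -1.8]
R [[-0.015, 1.0, 0.002], [0.999, 0.015, 0.043], [0.043, 0.003, -0.999]]
collar [0.5613 0.0391 0.1626] {'scene': [312.7, 211.4], 'top': [272.5, 203.2]}
tip [0.5615 0.0434 0.0627] {'scene': [312.1, 231.7], 'top': [272.4, 207.5]}
```

View pics/m11.png

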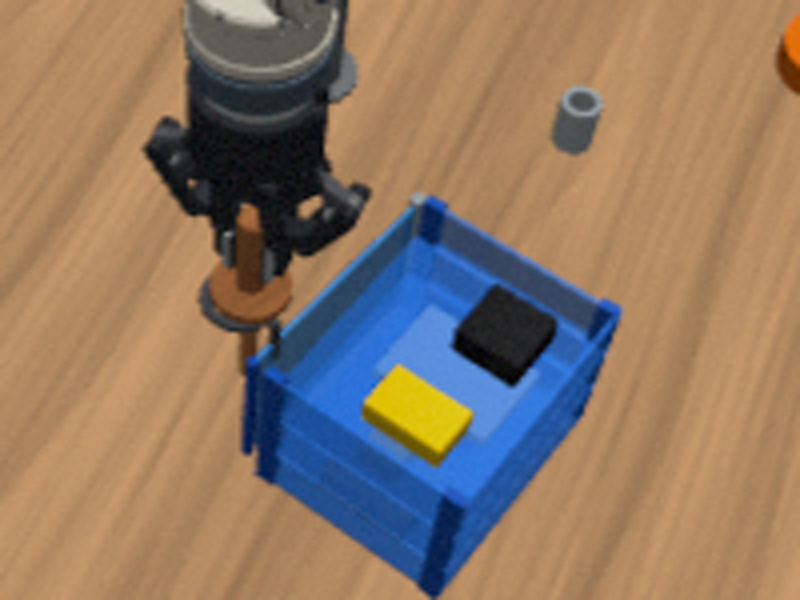

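>>> {"op": "arm_command", "data": {"increments": [-0.2,0.4,0,0,0,-0.15,0.3,0,0,0,0,0,0,0,0]}}

```text
time: 13.58
tool_pos: [0.5681, 0.0316, 0.2625]
tcp_rot: [3.139, -0.044, 1.586]
ft_force: [-0.8, -0.3, -1.3]
width: 0.219
```

```bash
python3 st.py;python3 - <<'E'
from h import *
import cv2
a=cams["scene"]["img"][140:290,250:450]
cv2.imwrite("pics/m12.png",cv2.resize(a,(800,600),interpolation=cv2.INTER_CUBIC))
E
```

```text
t 13.675 q [-0.109  0.304 -0.021  1.249  0.044  1.446] p [0.5679 0.0317 0.2625] w 0.221 F [ 0.8  0.4 -1.7]
R [[-0.016, 1.0, 0.002], [0.999, 0.016, 0.044], [0.044, 0.003, -0.999]]
collar [0.5681 0.036  0.1628] {'scene': [314.7, 213.3], 'top': [273.7, 200.7]}
tip [0.5683 0.0404 0.0629] {'scene': [314.0, 233.5], 'top': [273.5, 205.1]}
```

View pics/m12.png

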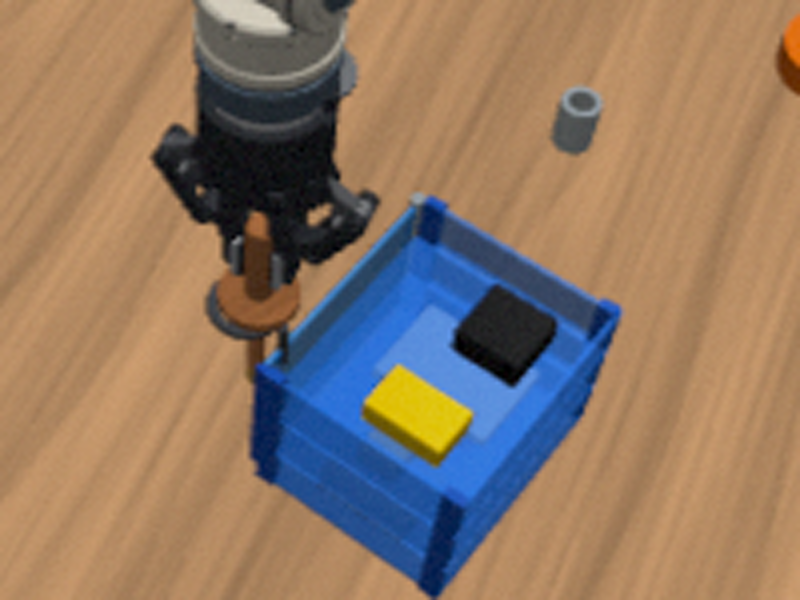

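>>> {"op": "arm_command", "data": {"increments": [-0.15,0.3,0,0,0,0,0,0,0,0]}}

```text
time: 14.02
tool_pos: [0.5692, 0.031, 0.2623]
tcp_rot: [-3.14, -0.046, 1.587]
ft_force: [-2.4, 1.0, -0.8]
width: 0.217
```

>>> {"op": "arm_command", "data": {"increments": [-0.15,0.3,0,0,0,0,0,0,0,0]}}

```text
time: 14.28
tool_pos: [0.57, 0.0305, 0.262]
tcp_rot: [-3.135, -0.048, 1.587]
ft_force: [-2.3, 2.1, -0.9]
width: 0.215
```

>>> {"op": "arm_command", "data": {"increments": [-0.3,0.6,0,0,0,0,0,0,0,0]}}

```text
time: 14.52
tool_pos: [0.5715, 0.0295, 0.2615]
tcp_rot: [-3.124, -0.053, 1.588]
ft_force: [-3.3, 4.3, -0.6]
width: 0.216
```

```bash
python3 st.py;python3 - <<'E'
from h import *
import cv2
a=cams["scene"]["img"][160:250,280:400]
cv2.imwrite("pics/m13.png",cv2.resize(a,(800,600),interpolation=cv2.INTER_CUBIC))
E
```

```text
t 14.625 q [-0.114  0.322  0.002  1.275  0.05   1.438] p [0.5716 0.0295 0.2614] w 0.218 F [-7.6  5.3  0.3]
R [[-0.017, 1.0, -0.018], [0.998, 0.018, 0.052], [0.052, -0.017, -0.998]]
collar [0.5698 0.0347 0.1618] {'scene': [315.0, 214.1], 'top': [274.2, 200.1]}
tip [0.568  0.0399 0.0619] {'scene': [313.8, 233.8], 'top': [273.7, 205.2]}
```

View pics/m13.png

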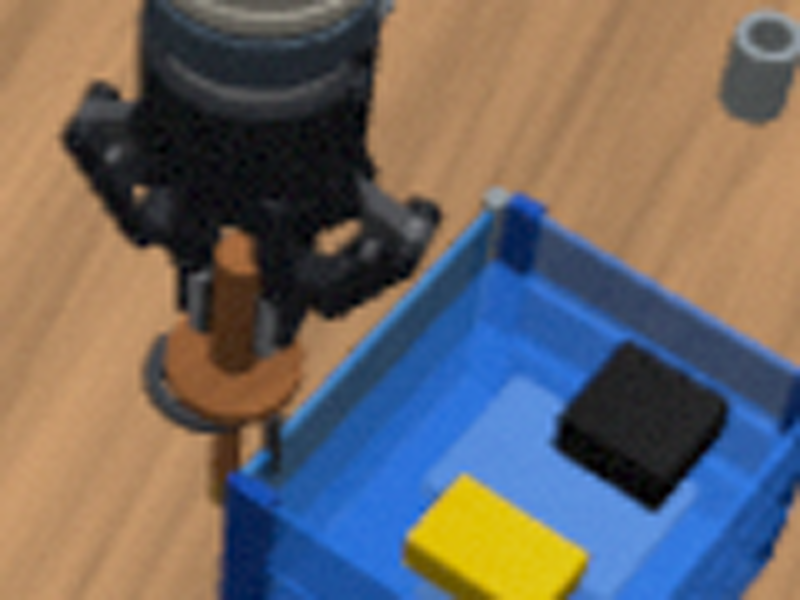

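>>> {"op": "arm_command", "data": {"increments": [0.3,-0.6,0,0,0,0.2,-0.5,0,0,0,0,0,0,0,0]}}

```text
time: 15.1
tool_pos: [0.5606, 0.0342, 0.2621]
tcp_rot: [-3.126, -0.051, 1.588]
ft_force: [-0.2, 0.4, -1.6]
width: 0.22
```

>>> {"op": "arm_command", "data": {"increments": [0,0,1,0,0,0,0,0,0,0]}}

```text
time: 15.35
tool_pos: [0.5607, 0.0346, 0.2513]
tcp_rot: [-3.127, -0.051, 1.588]
ft_force: [-0.1, -0.3, -1.2]
width: 0.218
```

```bash
python3 st.py;python3 - <<'E'
from h import *
import cv2
a=cams["scene"]["img"][160:250,280:400]
cv2.imwrite("pics/m14.png",cv2.resize(a,(800,600),interpolation=cv2.INTER_CUBIC))
E
```

```text
t 15.45 q [-0.107  0.306 -0.044  1.24   0.049  1.445] p [0.561  0.0345 0.2522] w 0.219 F [ 0.2  0.6 -1. ]
R [[-0.017, 1.0, -0.014], [0.999, 0.018, 0.051], [0.051, -0.014, -0.999]]
collar [0.5596 0.0396 0.1525] {'scene': [312.0, 213.4], 'top': [272.5, 204.3]}
tip [0.5581 0.0446 0.0526] {'scene': [311.1, 232.9], 'top': [272.1, 209.1]}
```

View pics/m14.png

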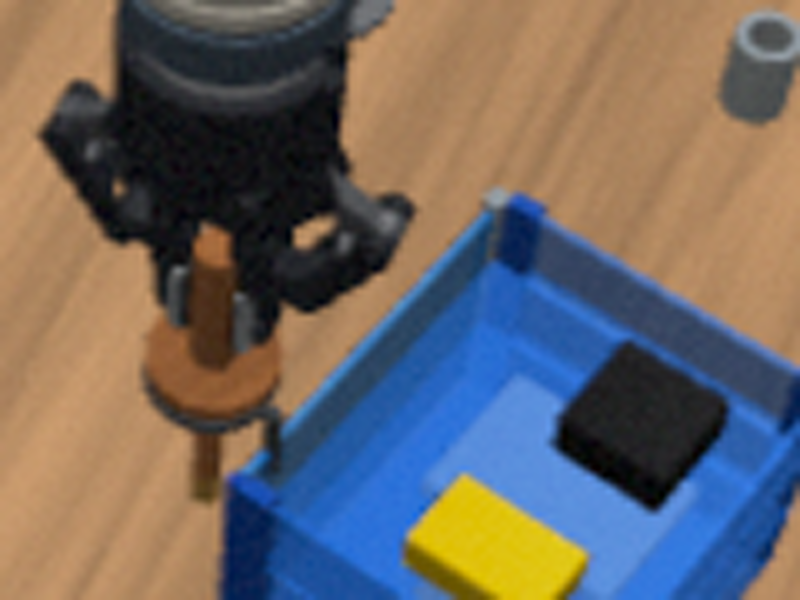

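>>> {"op": "arm_command", "data": {"increments": [0,0,0.5,0,0,0,0,0,0,0]}}

```text
time: 15.8
tool_pos: [0.5611, 0.0348, 0.2472]
tcp_rot: [-3.129, -0.051, 1.588]
ft_force: [-0.5, 0.7, -1.3]
width: 0.215
```

>>> {"op": "arm_command", "data": {"increments": [0,0,0.3,0,0,0,0,0,0,0]}}

```text
time: 16.05
tool_pos: [0.5612, 0.0349, 0.2445]
tcp_rot: [-3.13, -0.051, 1.588]
ft_force: [-0.4, -0.6, 1.0]
width: 0.222
```

>>> {"op": "arm_command", "data": {"increments": [0,0,0,0,0.3,0,0,0,0,0.4,0,0,0,0,0.5,0,0,0,0,0.6,0,0,0,0,0.6]}}

```text
time: 16.68
tool_pos: [0.5614, 0.0349, 0.2446]
tcp_rot: [-3.13, -0.051, 1.588]
ft_force: [-0.3, -1.1, 0.2]
width: 0.598
```

```bash
python3 st.py;python3 - <<'E'
from h import *
import cv2
a=cams["scene"]["img"][160:250,280:400]
cv2.imwrite("pics/m15.png",cv2.resize(a,(800,600),interpolation=cv2.INTER_CUBIC))
E
```

```text
t 16.775 q [-0.107  0.31  -0.06   1.219  0.049  1.446] p [0.5614 0.0349 0.2446] w 0.6 F [-0.3 -0.5 -0.3]
R [[-0.017, 1.0, -0.012], [0.999, 0.018, 0.05], [0.051, -0.012, -0.999]]
collar [0.5601 0.04   0.1449] {'scene': [312.1, 215.1], 'top': [272.4, 204.5]}
tip [0.5589 0.045  0.045 ] {'scene': [311.3, 234.4], 'top': [272.1, 209.1]}
```

View pics/m15.png

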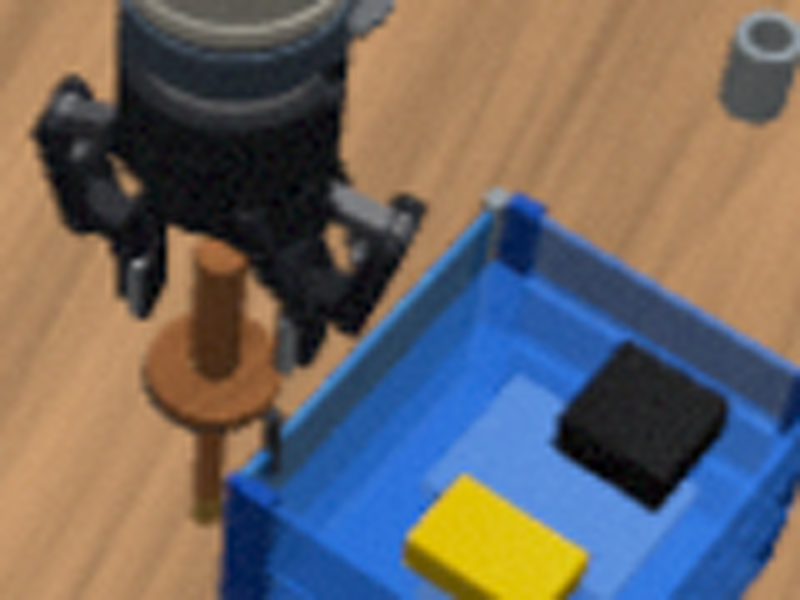

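The pole is released, with the collar seated on the ring at (212,370). Retreat straight up.

>>> {"op": "arm_command", "data": {"increments": [0,0,-1.5,0,0.6,0,0,-3,0,0.6,0,0,-4,0,0.6,0,0,-4,0,0.6,0,-4,0,0,0.6,0,-5,0,0,0.6,0,-4,0,0,0.6,0,0,0,0,0.6]}}

```text
time: 17.88
tool_pos: [0.4296, 0.0258, 0.3824]
tcp_rot: [-3.138, -0.049, 1.589]
ft_force: [0.6, 0.4, 0.0]
width: 0.604
```

```bash
python3 st.py;python3 - <<'E'
from h import *
import cv2
a=cams["scene"]["img"][80:260,240:480]
cv2.imwrite("pics/m16.png",cv2.resize(a,(800,600),interpolation=cv2.INTER_CUBIC))
b=cams["top"]["img"][120:255,130:310]
cv2.imwrite("pics/t16.png",cv2.resize(b,(800,600),interpolation=cv2.INTER_CUBIC))
E
```

```text
t 17.975 q [-0.16   0.046 -0.043  1.494  0.048  1.392] p [0.4318 0.0255 0.3818] w 0.604 F [-0.6 -0.  -0.2]
R [[-0.018, 1.0, -0.005], [0.999, 0.018, 0.049], [0.049, -0.004, -0.999]]
collar [0.4313 0.0304 0.2821] {'scene': [261.9, 164.5], 'top': [273.7, 251.6]}
tip [0.4308 0.0354 0.1822] {'scene': [265.3, 189.7], 'top': [273.3, 252.8]}
```

View pics/m16.png

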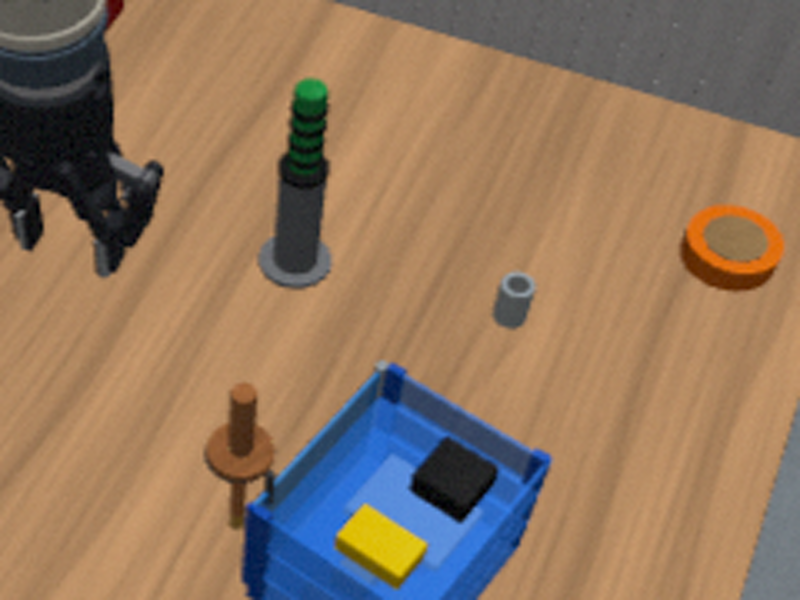

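View pics/t16.png

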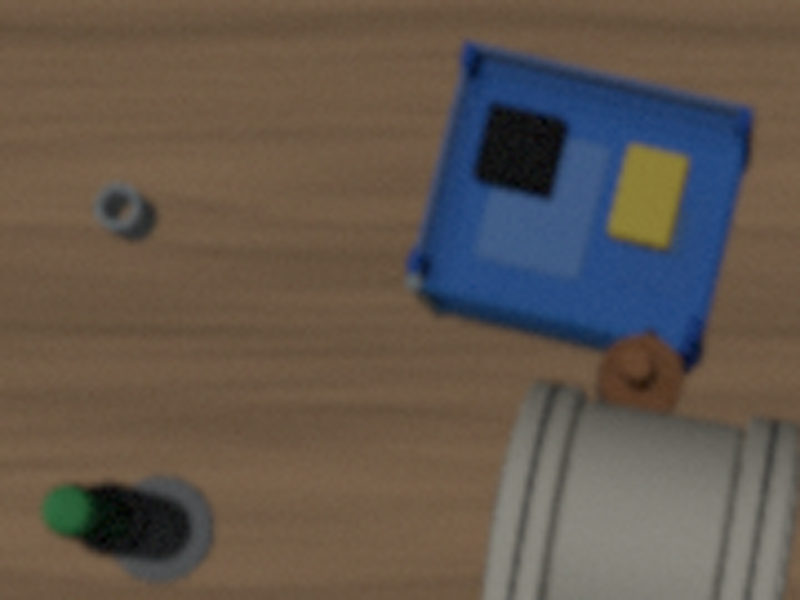

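The pole hangs upright in the eye (handle top at (243,393) in the scene crop). The flap lies flat along the organiser's front, and the screwdriver hasn't moved.

Run:
```python
from h import *
print("handle top (expect z~.222)",tri((240+243/3.333,80+392/3.333),(130+640/4.444,120+362/4.444)).round(4))
print("tip scene at z .044",atz("scene",(240+236/3.333,80+525/3.333),.044).round(4))
print(atz("scene",(240+239/3.333,80+448/3.333),.152).round(4))
print("flap",[(r["p"],r["rect"]) for r in vision.look_for("scene","flap")],[(r["p"],r["point"]) for r in vision.spot_point("scene","eye")],proj("scene",[.556,.041,.14]))
workorder.close_job(); print(manip.read_state()["time"])
```

```text
handle top (expect z~.222) [0.5599 0.0338 0.2243]
tip scene at z .044 [0.5616 0.036  0.044 ]
[0.5602 0.0367 0.152 ]
flap [(0.71, [312.8, 187.5, 44.4, 50.8])] [(0.66, [306.6, 217.7])] [310.7674242  215.27057723]
the job is handed in; nothing more can be done
the job is handed in; nothing more can be done
```

The pole now hangs by its collar in the ring eye, the flap is shut, and the job was handed in at about 18 s. I took the middle-sized pole from its tube and lowered its brass tip through the eye. With it in the eye I swung the flap round to its stop, then seated the collar, let go and backed the arm clear.

**Last checks:**
- **Flap shut:** when I pushed, the force rose to about 9 N and the pole barely moved. Both pictures show the flap lying along the organiser's front.
- **Pole upright:** the handle top, collar and tip measure within about 3 mm of one vertical line. The handle top is at 0.224 m, against 0.222 m expected.
- **Screwdriver:** it stands in its tube as before.
- **Arm:** nothing is touching it; the force reading is near zero.

**Disagreements:**
- **Tool tilt:** joint 6 reached its upper limit on the way over, which left the tool tilted 2 to 3° for the rest of the job. It did no visible harm.
- **Eye position:** the network's last point for the eye is about 5 pixels from where I predicted it.

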